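# Build up the clay statuette on the modelling wheel

### The arm

A 6-joint arm with a two-finger parallel gripper is mounted at the origin on the work surface. World frame = base frame: x ahead of the robot, y to its left, z up, the work surface at z = 0. Lengths are in m, angles in degrees, forces in N, time in s.
With the tool pointing down it reaches from about 0.4 to 0.825 m from the base axis. Payload 7 kg.
Tool frame: the origin (TCP) lies midway between the tips of the shut fingers; the grasp point (between the pads) lies 19 mm behind it; z points along the fingers, y is the line along which they close (so a half turn about z gives the same grasp; the last joint's range is limited). The gripper opens to 88 mm and grips with 3 to 60 N. Pads are 19 mm wide; open, the fingers measure 130 mm over their backs; the gripper's body (78 mm by 193 mm) begins 47 mm behind the grasp point.
Start: joints at [89.731, 20.546, 0.682, 0, -70.136, -16.507], TCP at [0.195, 0.646, 0.227] pointing down, gripper open.
Joint ranges: [-176.03, 176.03], [-82.01, 121.73], [-58.28, 71.71], [-173.87, 95.51], [-174.79, -0.11], [-173.66, 173.66]. Speed limits (degrees/s): [136.94, 136.94, 172.46, 180, 180, 180].

### API

Orientations are given as a 3x3 rotation matrix whose columns are the frame's x, y, z axes.
In Python, from rig import robot gives the robot as it stands. Calls block until the motion is done:
- robot.goto(position, orientation): joint-space move of the TCP to a pose.
- robot.servo_line(position, ori=None, speed=0.15): straight line of the TCP; ori=None keeps the orientation; speed is the mean speed in m/s.
- robot.movej(angles): joint-space move.
- robot.move_gripper(opening): opening from 0.0 (shut) to 1.0 (fully open); the grip force is fixed at half the most; returns when the fingers have stopped.
- robot.dwell(seconds).
- robot.ik(position, orientation): joint angles nearest the present ones, or None.
- robot.grab_frame(name): name is "scene" or "side" or "wrist"; returns (picture, depth): 384x512x3 uint8, red, green, blue; 384x512 float32, m along the optical axis (not along the pixel's ray), 0 where there is no reading.
- robot.camera_info(name): a dict with "vfov" (degrees; the focal length in pixels is half the picture's height over the tangent of half this angle, whatever the lens; pixels are square), "cx", "cy" (the principal point, pixels), "view" (4x4, takes a point from world to camera coordinates); the wrist camera has in their place "T_tool_cam" (4x4, takes a point from camera to tool coordinates, whose origin is the TCP and whose axes are the flange's). Camera axes: x right, y down, z forward; pixel columns grow to the right and rows downward; lengths in m; the calibration is good to about 2 mm. A picture is of the moment at which its call begins: read the wrist's pose just before it. camera_info takes no time and is no camera call.
A pose or a line that the arm cannot do raises robot.Unreachable and nothing moves.
- robot.job_done(): hands the job in; it is judged then, once.
Readings, each from a call of its own:
- robot.read_t(): time.
- robot.read_qpos(): joint angles.
- robot.read_qvel(): joint speeds.
- robot.read_effort(): joint torques, N m.
- robot.read_position(): TCP position.
- robot.read_tcp_rot(): TCP orientation.
- robot.read_force(): force on the tool from outside, world axes, zero at the start.
- robot.read_ft_torque(): the same for the moment, N m.
- robot.read_grip_width(): opening from 0.0 (shut) to 1.0 (fully open).
- robot.read_finger_force(): force on a finger pad.
Only numpy, scipy, OpenCV 4.12 (cv2) and the standard library are available. Lean on these libraries where they do the work, as an engineer would, in place of code of your own. Each camera call takes 0.05 s, during which the arm holds its last target. There are 200 camera calls.

### The job

Put the clay statuette together on the turntable for inspection: stack its three loose bare-clay pieces (rectangular block, round drum, little seated figure) into one tower in the middle of the turntable, one piece at a time from the bottom up, the widest base first and the narrowest last. Each piece must stand upright and centred on what is under it, and be let go before you fetch the next; set them down gently, never drop or tip them, and leave everything else on the bench where it is.

Things in the scene. Friction and masses are not known exactly. Their poses are not given: they have to be found in the camera images.
- wheel: low modelling turntable (locked, fixed to the bench): a round plywood head, 200 mm across and 18 mm thick, on a steel foot 130 mm across; it is empty at the start, and its top face is level, 60 mm above the bench. Origin at the centre of the foot's underside, z up
- wheel_top (a point): centre of the turntable's top face, 60 mm above the bench
- plinth: rectangular block of bare beige clay, 100 mm (its x) by 60 mm (its y) and 35 mm tall (its z, up), flat top and bottom, about 0.4 kg. Pick it up across the 60 mm width. Origin at the centre of its underside
- drum: short upright cylinder of bare beige clay, 56 mm across and 45 mm tall, flat top and bottom, straight sides, about 0.2 kg. Origin at the centre of its underside, z up
- figure: little seated figure of bare beige clay, 87 mm tall, about 0.12 kg: round flat foot 44 mm across and 14 mm tall (folded legs reach 21 mm up and 2 mm past the foot's rim, in front), a straight round body 34 mm across from 14 to 58 mm above its underside, then a round head 24 mm across with a small bun. Best gripped round the body 40 to 50 mm above its underside. Origin at the centre of its underside, z up; it faces its -x
- mtool: bystander: wooden-handled brush, 130 mm long, lying flat; origin under its middle
- jar: bystander: small amber glass jar with black cap, 40 mm across, 55 mm tall; origin at the centre of its underside
- mould: bystander: white plaster mould half, block 80 x 110 x 50 mm with two small nubs on top; origin at the centre of its underside
- pot: bystander: open steel pot with two side handles, 90 mm across (without them), 70 mm tall; origin at the centre of its underside
- bowl: bystander: white porcelain bowl, 110 mm across, 45 mm tall; origin at the centre of its underside
- brushes: bystander: blue-glazed pot 72 mm across and 95 mm tall holding brushes that reach to about 210 mm; origin at the centre of its underside
- lady: bystander: tall white glazed statue of a standing lady, 108 mm across the foot, 250 mm tall; origin at the centre of its underside
Not all that is in view belongs to the job. Leave any pink or turquoise look-alike of the drum alone.

How it is judged (in metres and radians):
On the way, in this order (a step that is already met when the one before it is completed fails the run):
1. the block stands alone, released, in the middle of the turntable (horizontal distance between plinth and wheel_top below 0.025 m and z of plinth in the frame of wheel_top between -0.006 and 0.006 m and angle between plinth's own z axis and vertical below 0.12 rad and linear speed of plinth below 0.03 m/s and angular speed of plinth below 0.3 rad/s and contact force between the fingers and plinth below 0.05 N), for 0.2 s.
2. the drum stands released on the middle of the block, the block still in place (all of step 1 and horizontal distance between drum and plinth below 0.015 m and z of drum in the frame of plinth between 0.029 and 0.041 m and angle between drum's own z axis and vertical below 0.12 rad and linear speed of drum below 0.03 m/s and angular speed of drum below 0.3 rad/s and contact force between the fingers and drum below 0.05 N), for 0.2 s.
3. the figure stands released on the middle of the drum, the tower still in place (all of step 2 and horizontal distance between figure and drum below 0.015 m and z of figure in the frame of drum between 0.039 and 0.051 m and angle between figure's own z axis and vertical below 0.12 rad and linear speed of figure below 0.03 m/s and angular speed of figure below 0.3 rad/s and contact force between the fingers and figure below 0.05 N), for 0.2 s.
At the end, for the whole second after the job is handed in: The block rests on the turntable within 25 mm of its centre, the drum on the block within 15 mm of the block's centre, the figure on the drum within 15 mm of the drum's centre; each at its proper height within 6 mm, within 0.12 rad of upright, at rest and not touched by the fingers (all of step 3).
It fails at once if a piece is dropped or thrown: moving faster than 0.5 m/s with no finger touching it ((linear speed of plinth above 0.5 m/s and contact force between the fingers and plinth below 0.05 N) or (linear speed of drum above 0.5 m/s and contact force between the fingers and drum below 0.05 N) or (linear speed of figure above 0.5 m/s and contact force between the fingers and figure below 0.05 N)).
It fails at once if a piece is tipped more than 0.6 rad from upright (angle between any of plinth, drum, figure's own z axis and vertical above 0.6 rad).
It fails at once if a bystander is shifted by more than 30 mm (distance of any of mtool, jar, mould, pot, bowl, brushes, lady from where it was at the start of the episode above 0.03 m).
It also fails if it takes over 72 s, if anything falls off the work surface, if the arm or the gripper's body presses on something with over 40 N, if the wrist force passes 120 N, or if a joint passes its speed limit or range.

## Working session

There is one attempt and no reset: what is moved stays moved. The work goes in short steps, each a Python script; the robot and the scene stay as the last script left them, time stands still between calls to the robot, and variables do not carry over. Pictures are saved under pics/ and viewed, at most 10 in all, crops included, and the job is handed in when it is done.

```bash
ls; mkdir -p pics; python3 - <<'E'
from rig import robot
import cv2,numpy as np
for n in("scene","side"):
    p,d=robot.grab_frame(n); cv2.imwrite(f"pics/{n}0.png",p[:,:,::-1]); np.savez(f"{n}0.npz",p=p,d=d)
    i=robot.camera_info(n); print(n,i["vfov"],i["cx"],i["cy"],np.round(i["view"],3).tolist(), (d>0).mean())
print(np.round(robot.camera_info("wrist")["T_tool_cam"],3), robot.camera_info("wrist")["vfov"]); print(robot.read_tcp_rot())
E
```

```text
pics
scene 47.850303665601416 257.474139927461 187.06968050984904 [[0.019, 1.0, 0.012, -0.007], [0.797, -0.007, -0.605, -0.423], [-0.604, 0.021, -0.796, 1.686], [0.0, 0.0, 0.0, 1.0]] 0.9960835774739584
side 57.582383496168056 253.10891653899583 194.6958128443178 [[0.958, -0.288, 0.005, -0.539], [-0.146, -0.499, -0.854, 0.163], [0.248, 0.817, -0.52, 1.141], [0.0, 0.0, 0.0, 1.0]] 0.9960530598958334
[[ 0.    -0.961 -0.275  0.073]
 [ 1.     0.001 -0.    -0.   ]
 [ 0.001 -0.275  0.961 -0.158]
 [ 0.     0.     0.     1.   ]] 62.40210843985706
[[ 9.57423911e-01 -2.88685625e-01 -2.52831715e-04]
 [-2.88685659e-01 -9.57422647e-01 -1.57011677e-03]
 [ 2.11203332e-04  1.57625623e-03 -9.99998735e-01]]
```

View pics/scene0.png

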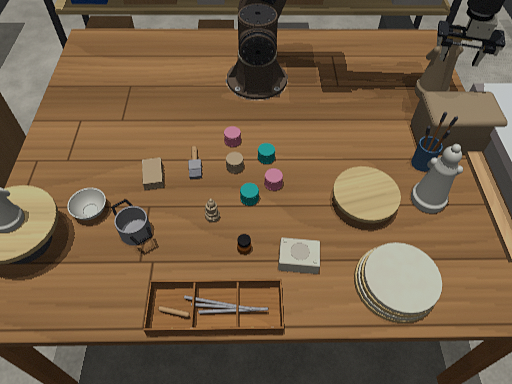

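View pics/side0.png

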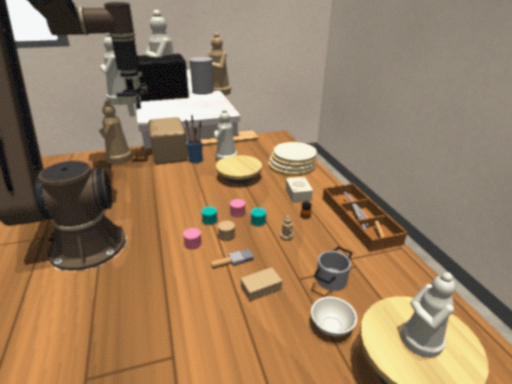

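```bash
cat > h.py <<'E'
import numpy as np,cv2
from rig import robot
def cloud(d,view,info):
    """world points per pixel from depth; view = world->camera"""
    f=192/np.tan(np.radians(info["vfov"]/2)); v,u=np.mgrid[:384,:512]
    P=np.stack([(u-info["cx"])/f*d,(v-info["cy"])/f*d,d,np.ones_like(d)],-1)
    P=P@np.linalg.inv(view).T; P[d<=0]=np.nan
    return P[...,:3]
def grab(n):
    i=robot.camera_info(n)
    if n=="wrist":
        T=np.eye(4);T[:3,:3]=robot.read_tcp_rot();T[:3,3]=robot.read_position()
        V=np.linalg.inv(T@np.array(i["T_tool_cam"]))
    else: V=np.array(i["view"])
    p,d=robot.grab_frame(n)
    return p,cloud(d.astype(float),V,i)
def R(yaw):
    """tool down, closing axis (y) at world angle yaw (deg)"""
    c,s=np.cos(np.radians(yaw)),np.sin(np.radians(yaw))
    y=np.array([c,s,0]);z=np.array([0,0,-1.]);return np.column_stack([np.cross(y,z),y,z])
E
python3 - <<'E'
from h import *
for n in("scene","side"):
    q=np.load(n+"0.npz");i=robot.camera_info(n);W=cloud(q["d"].astype(float),np.array(i["view"]),i)
    print(n)
    seeds=dict(wheel=(366,190),plinth=(152,170),drum=(235,160),figure=(212,206),pinkA=(232,133),tealA=(266,151),pinkB=(274,177),tealB=(249,191),jar=(244,238),mould=(300,246),lady=(435,175),pot=(132,215),brush=(195,170),bowl=(87,195)) if n=="scene" else dict(wheel=(238,168),plinth=(261,280),drum=(227,225),figure=(287,228))
    for k,(u,v) in seeds.items():
        m=(W[...,2]>0.012)&(np.hypot(*(np.mgrid[:384,:512][::-1]-np.array([u,v])[:,None,None]))<45)
        _,L,st,_=cv2.connectedComponentsWithStats(m.astype(np.uint8))
        l=L[v,u]
        if l==0: print(k,W[v,u].round(3));continue
        P=W[L==l];zt=np.percentile(P[:,2],97)
        T=P[P[:,2]>zt-0.008]
        r=cv2.minAreaRect((T[:,:2]*1000).astype(np.float32))
        print(k,len(P),"zt",zt.round(3),"top rect c",np.round(r[0],0),"size",np.round(r[1],0),"ang",round(r[2],1),"mid",((P.min(0)+P.max(0))/2).round(3))
E
```

```text
scene
wheel 2999 zt 0.062 top rect c [596. 320.] size [199. 198.] ang 70.7 mid [0.597 0.32  0.053]
plinth 562 zt 0.037 top rect c [ 487. -335.] size [103.  60.] ang 7.7 mid [ 0.487 -0.335  0.026]
drum 288 zt 0.047 top rect c [448. -76.] size [54. 58.] ang 75.0 mid [ 0.449 -0.075  0.031]
figure 233 zt 0.082 top rect c [ 641. -139.] size [18. 15.] ang 67.1 mid [ 0.645 -0.141  0.05 ]
pinkA 258 zt 0.047 top rect c [332. -85.] size [54. 54.] ang 1.0 mid [ 0.334 -0.085  0.031]
tealA 271 zt 0.046 top rect c [410.  26.] size [57. 54.] ang 9.4 mid [0.41  0.027 0.031]
pinkB 298 zt 0.046 top rect c [518.  47.] size [53. 56.] ang 86.0 mid [0.519 0.047 0.031]
tealB 319 zt 0.047 top rect c [575. -30.] size [53. 56.] ang 21.4 mid [ 0.575 -0.03   0.031]
jar 222 zt 0.057 top rect c [752. -45.] size [35. 36.] ang 74.7 mid [ 0.752 -0.046  0.036]
mould 1276 zt 0.052 top rect c [788. 105.] size [108.  81.] ang 83.9 mid [0.788 0.105 0.034]
lady 3335 zt 0.226 top rect c [591. 520.] size [43. 33.] ang 60.2 mid [0.48  0.596 0.13 ]
pot 954 zt 0.069 top rect c [ 693. -360.] size [156.  88.] ang 18.8 mid [ 0.69  -0.361  0.043]
brush 281 zt 0.022 top rect c [ 435. -208.] size [132.  41.] ang 9.0 mid [ 0.435 -0.204  0.018]
bowl 658 zt 0.045 top rect c [ 616. -506.] size [110. 108.] ang 58.6 mid [ 0.616 -0.506  0.03 ]
side
wheel 1933 zt 0.159 top rect c [580. 494.] size [42. 67.] ang 87.2 mid [0.611 0.504 0.096]
plinth 797 zt 0.037 top rect c [ 484. -340.] size [100.  62.] ang 10.3 mid [ 0.485 -0.339  0.025]
drum 253 zt 0.046 top rect c [445. -82.] size [53. 57.] ang 2.3 mid [ 0.444 -0.082  0.03 ]
figure 198 zt 0.083 top rect c [ 637. -146.] size [13. 14.] ang 73.6 mid [ 0.637 -0.148  0.049]
```

```bash
cat >> h.py <<'E'
def look(xy,ztop,rad=0.08,tol=0.008,name=None):
    """wrist view: fit the top face near xy at height ztop"""
    p,W=grab("wrist")
    if name: cv2.imwrite(f"pics/{name}.png",p[:,:,::-1])
    m=(np.abs(W[...,2]-ztop)<tol)&(np.hypot(W[...,0]-xy[0],W[...,1]-xy[1])<rad)
    T=W[m]; r=cv2.minAreaRect((T[:,:2]*1000).astype(np.float32))
    print(len(T),"z",np.median(T[:,2]).round(4),"rect",np.round(r[0],1),np.round(r[1],1),round(r[2],1),"t",robot.read_t())
    return r,W,p
E
python3 - <<'E'
from h import *
p=robot.read_position(); robot.servo_line([p[0],p[1],0.34],speed=0.25)
robot.goto([0.486,-0.337,0.22],R(99)); print(robot.read_t(),robot.read_qpos())
look((.486,-.337),.035,name="w1")
E
```

```text
4.2917 [-1.57623471e+01  1.29920677e+01 -1.07826383e+01 -1.32463340e-03
 -6.62148744e+01 -6.51836239e+01]
4869 z 0.0353 rect [ 484.1 -337.1] [100.9  61. ] 9.4 t 4.3417
```

View pics/w1.png

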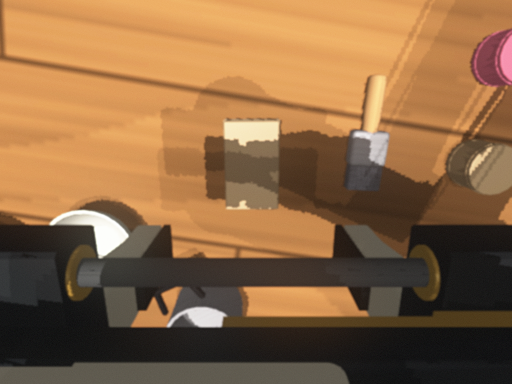

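```bash
cat >> h.py <<'E'
def pick(xy,ztcp,yaw,lift,open_=1.0):
    robot.move_gripper(open_)
    robot.servo_line([*xy,ztcp+.03],ori=R(yaw),speed=.2); robot.servo_line([*xy,ztcp],speed=.06)
    robot.move_gripper(0.0); w=robot.read_grip_width()
    print("grip width mm",w*88,"f",robot.read_finger_force(),"tcp",robot.read_position(),robot.read_t())
    robot.servo_line([*xy,ztcp+.02],speed=.08); robot.servo_line([*xy,lift],speed=.2)
    print("after lift",robot.read_grip_width()*88,robot.read_force(),robot.read_t())
def place(xy,ztcp,yaw,high,open_=1.0):
    robot.goto([*xy,high],R(yaw)); robot.dwell(.2); f0=robot.read_force()[2]
    robot.servo_line([*xy,ztcp+.012],speed=.15)
    z=ztcp+.012
    while z>ztcp-.004:                      # feel down in 1 mm steps
        z-=.001; robot.servo_line([*xy,z],speed=.03); f=robot.read_force()[2]-f0
        if f>1.5: break
    print("down at",z,"nominal",ztcp,"df",f,robot.read_t()); return z
def release(xy,z,open_=1.0,up=.34):
    robot.dwell(.1); robot.move_gripper(open_); robot.dwell(.3)
    robot.servo_line([*xy,z+.05],speed=.08); robot.servo_line([*xy,up],speed=.25)
    print("released",robot.read_t())
E
python3 - <<'E'
from h import *
pick((.484,-.337),.006,99,.2)
xy=(.596,.319)
z=place(xy,.066,161,.2)
E
```

```text
grip width mm 60.098472152508556 f 29.996531009674072 tcp [ 0.48414856 -0.33710135  0.00622823] 6.8417
after lift 60.39040876510117 [ 0.31258932 -0.37508512 -5.37467884] 8.2583
down at 0.06599999999999999 nominal 0.066 df 1.881898105692939 14.7917
```

```bash
python3 - <<'E'
from h import *
xy=(.596,.319)
release(xy,.066,up=.26)
look(xy,.060,rad=.14,tol=.006,name="w2"); look(xy,.095,tol=.006)
robot.goto([.447,-.079,.24],R(145)); print(robot.read_qpos().round(0))
look((.447,-.079),.045,rad=.05,name="w3")
E
```

```text
released 17.3917
17598 z 0.0603 rect [592.4 318. ] [198.1 197.9] 35.3 t 17.4417
5422 z 0.0953 rect [595.4 320. ] [99.7 61.1] 71.3 t 17.4917
[ 15.  -1. -24.   0. -67. -50.]
1907 z 0.0452 rect [444.1 -78.5] [55.9 56. ] 6.8 t 19.1083
```

View pics/w2.png

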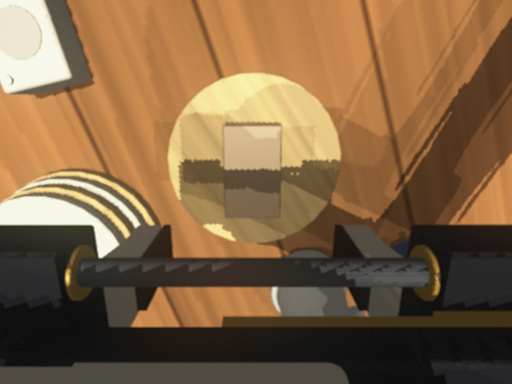

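View pics/w3.png

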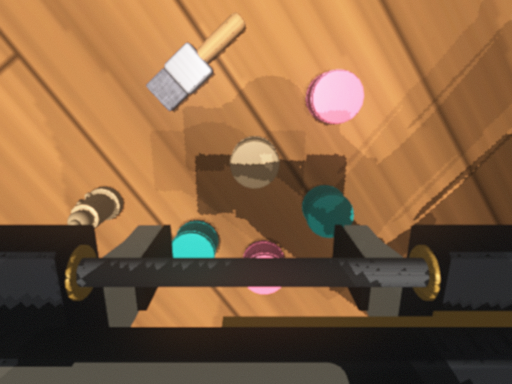

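```bash
python3 - <<'E'
from h import *
pick((.4445,-.0785),.007,145,.24)
xy=(.5958,.3193)
z=place(xy,.102,161,.24)
if abs(z-.102)<.0035:
    release(xy,z,up=.29)
    look(xy,.140,tol=.006,name="w4"); look(xy,.095,tol=.006)
E
```

```text
grip width mm 55.74067008255449 f 30.000348687171936 tcp [ 0.44459438 -0.07847982  0.00712506] 21.7667
after lift 55.93965000260732 [ 0.01681154 -0.3149044  -3.45208686] 23.3833
down at 0.10099999999999998 nominal 0.102 df 6.767252827663809 29.3917
released 32.025
2411 z 0.1402 rect [595.3 319.7] [55.9 55.2] 25.8 t 32.075
2033 z 0.0952 rect [595.6 320.4] [99.9 61. ] 71.1 t 32.125
```

```bash
python3 - <<'E'
from h import *
robot.goto([.639,-.142,.26],R(115)); print(robot.read_qpos().round(0))
r,W,p=look((.639,-.142),.072,rad=.04,tol=.012,name="w5")
for lo,hi in((.003,.016),(.016,.05),(.05,.062),(.062,.078),(.08,.09)):
    m=(W[...,2]>lo)&(W[...,2]<hi)&(np.hypot(W[...,0]-.639,W[...,1]+.142)<.04);T=W[m][:,:2]*1000
    if len(T)>4: c=cv2.minEnclosingCircle(T.astype(np.float32)); print(lo,len(T),np.round(c[0],1),round(c[1],1),T.min(0).round(),T.max(0).round())
E
```

```text
[  5.  18.   1.  -0. -73. -70.]
396 z 0.0752 rect [ 637.1 -142.3] [29.9 29.2] 60.8 t 33.875
0.003 212 [ 638.9 -145.7] 36.8 [ 607. -173.] [ 671. -120.]
0.016 131 [ 638.2 -143. ] 21.9 [ 620. -165.] [ 650. -121.]
0.05 313 [ 639.  -142.1] 18.7 [ 620. -160.] [ 654. -124.]
0.062 197 [ 637.3 -143.2] 13.4 [ 624. -153.] [ 651. -130.]
0.08 106 [ 637.2 -142.1] 7.1 [ 630. -148.] [ 643. -135.]
```

View pics/w5.png

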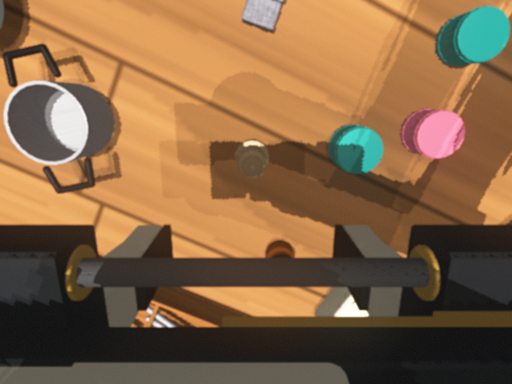

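```bash
python3 - <<'E'
from h import *
pick((.6375,-.1423),.026,115,.28)
xy=(.5955,.3195)
z=place(xy,.166,161,.29)
p,W=grab("wrist"); cv2.imwrite("pics/w6.png",p[:,:,::-1])
p,W=grab("scene"); cv2.imwrite("pics/s6.png",cv2.resize(p[130:250,300:460,::-1],None,fx=4,fy=4))
E
```

```text
grip width mm 33.77402377319684 f 30.00004917383194 tcp [ 0.63754104 -0.14230804  0.02602068] 36.8083
after lift 33.45302886897087 [ 0.74750461 -0.22941583 -1.70275843] 38.525
down at 0.165 nominal 0.166 df 6.918360874569907 44.575
```

View pics/s6.png

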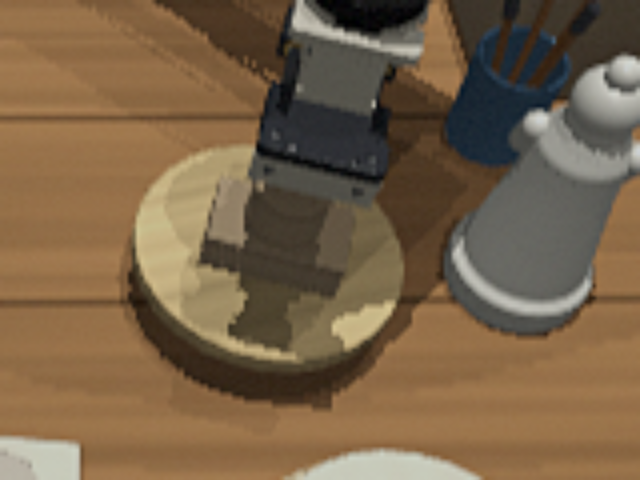

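```bash
python3 - <<'E'
from h import *
xy=(.5955,.3195)
release(xy,.165,up=.36)
r,W,_=look(xy,.2235,rad=.03,tol=.006); look(xy,.198,rad=.03,tol=.008); look(xy,.140,rad=.06,tol=.005); look(xy,.095,tol=.006)
p,W=grab("side"); cv2.imwrite("pics/s7.png",cv2.resize(p[110:210,180:320,::-1],None,fx=4,fy=4))
E
```

```text
released 47.6167
234 z 0.2213 rect [594.5 320. ] [17.6 16.9] 10.9 t 47.6667
390 z 0.1994 rect [594.6 319.9] [32.4 33.4] 71.1 t 47.7167
468 z 0.1401 rect [594.  316.2] [47.6 54.9] 72.3 t 47.7667
1438 z 0.0951 rect [595.6 320.5] [100.4  61. ] 71.4 t 47.8167
```

View pics/s7.png

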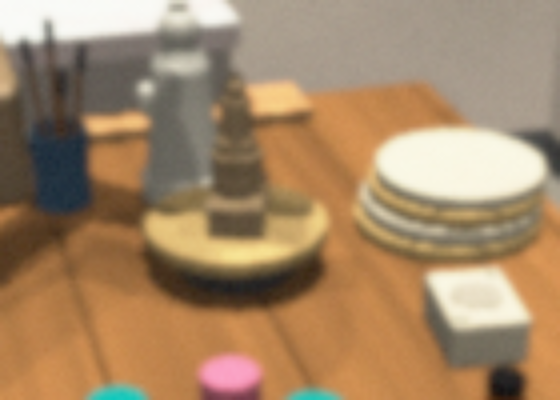

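The crop shows the upright tower at (237,160): block, drum and figure centred on the turntable, gripper clear, bystanders untouched.

```bash
python3 -c "
from rig import robot
print(robot.job_done())"
```

```text
the job is handed in; nothing more can be done
None
```

The block, drum and figure are stacked upright on the turntable, with centres within about 4 mm of its middle by the wrist camera; I handed the job in at about 48 s of the 72 s allowed, and no verdict came back.

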